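# Perch the work lamp and lock its lens collar

### The arm

A 6-joint arm with a two-finger parallel gripper is mounted at the origin on the work surface. World frame = base frame: x ahead of the robot, y to its left, z up, the work surface at z = 0. Lengths are in m, angles in rad, forces in N, time in s.
With the tool pointing down it reaches from about 0.35 to 0.975 m from the base axis. Payload 4.9 kg.
Tool frame: the origin (TCP) lies at the very end of the fingers, on their centre line; the grasp point (between the pads) lies 19 mm behind it; z points along the fingers, y is the line along which they close (so a half turn about z gives the same grasp; the last joint's range is limited). The gripper opens to 85 mm and grips with 20 to 120 N. Pads are 22 mm wide; open, the fingers measure 114 mm over their backs; the gripper's body (76 mm by 85 mm) begins 54 mm behind the grasp point. The pads swing forward as they close: fully open they stand 13 mm farther back than shut.
Start: joints at [-1.264, 0.053, 1.613, -0, 1.476, -0.119], TCP at [0.258, -0.569, 0.231] pointing down, gripper open.
Joint ranges: [-3.01, 3.01], [-1.01, 2.22], [0.06, 2.58], [-1.02, 4.17], [0.09, 2.62], [-3.14, 3.14]. Speed limits (rad/s): [2.57, 2.57, 3.14, 3.14, 3.14, 3.14].

### API

Orientations are given as a unit quaternion [w, x, y, z].
In Python, from plant import monitor, vision, manip gives the robot as it stands. The module is installed in compiled form; this text tells all that it offers.
- The arm moves only by the tool arm_command, never from a script. Its argument "rows" is a list of rows, each a list of 3 entries, a list of its own where there are three numbers: the finger opening in mm, from 0 to 85.4, then the shift along the world's x, y, z in units of 30 cm (1.0 is 30 cm), then the turn, a rotation vector about the world's x, y, z in units of pi/2 rad (1.0 is pi/2 rad). In form: [[claw, [x, y, z], [wx, wy, wz]], ...]. A call has 1 to 12 rows; each row is the pose to reach, as a shift and turn from the pose commanded when the call began; what a row does not reach only later rows make up. A row lasts 1/12 s, in which the tool goes at most 41.7 mm and 7.16 degrees, less where a joint would pass 70% of its speed; a pose out of reach is approached as far as the arm can. A call with a number of a shift or a turn outside -1 to 1 is refused whole. A call with a gripper value outside its range is refused whole. The fingers move at their own pace and stop on an object; the grip force is fixed at half the most. Time passes only in rows, so rows that repeat a pose let the fingers close. It gives the time, the measured TCP pose, the force, the opening and the grip force at its end, in the units of the state.
- monitor.state(): the state, without advancing time (a new reading comes with each control period).
- vision.grab_frame(name): name is "side" or "top" or "wrist"; returns a dict with "color" (480x640x3 uint8, red, green, blue), "z_map" (480x640 float32, m along the optical axis (not along the pixel's ray), 0 where there is no reading), "mtx" (3x3 intrinsics, pixels), "R" (3x3) and "t" (3): a world point X has camera coordinates R X + t. Camera axes: x right, y down, z forward; pixel columns grow to the right and rows downward; lengths in m; the calibration is good to about 2 mm. A picture is of the moment at which its call begins.
- manip.job_done(): hands the job in; it is judged then, once.
The state is a dict: "time": time; "joint_pos": joint angles; "joint_vel": joint speeds; "joint_efforts": joint torques, N m; "tool_pos": TCP position; "tool_rot": TCP orientation; "contact_force": force on the tool from outside, world axes, zero at the start; "ft_torque": the same for the moment, N m; "gripper_width": opening from 0.0 (shut) to 1.0 (fully open); "grasp_force": force on a finger pad.
Only numpy, scipy, OpenCV 4.12 (cv2) and the standard library are available. Lean on these libraries where they do the work, as an engineer would, in place of code of your own. Each camera call takes 0.05 s, during which the arm holds its last target. There are 200 camera calls.

### The job

Take the yellow cordless work lamp off the black mat, set it gently, upright and centred between the two cheeks on top of the raised blue saddle of the stand, and let go of it, with its lens collar still unlocked. Only then turn the grey lens collar clockwise (seen from above) until its red pointer lines up with the green locked mark, not past it, and leave the lamp like that on the saddle. Do not drop the lamp, and leave the two jars, the cork and the scraper where they stand.

Things in the scene. Friction and masses are not known exactly. Their poses are not given: they have to be found in the camera images.
- lamp: cordless work lamp, 0.35 kg: yellow body 60 x 60 x 60 mm with a round grey lens collar 22 mm high on top (82 mm in all). Origin: centre of the underside; z up, the collar's axis. A black toggle switch sticks out 12 mm from its -x face, 29 to 51 mm above the underside, so grip the body on its +y and -y faces. Starts upright on the mat.
- collar (a joint): turn (rad) of the lamp's captive lens collar, a ribbed grey ring 48 mm in diameter, 60 to 82 mm above the lamp's underside. Grows clockwise seen from above: 0 = pointer at the white open mark (lamp's +x +y corner), 1.571 = at the green locked mark (+x -y corner). Starts at 0.1 to 0.6, stays where left (0.12 N m friction), stops at -0.15 and 2.1, so it can be turned too far.
- collar_pointer (a point): tip of the red pointer on the collar: 7 mm wide, it sticks out to 29 mm from the collar's axis (5 mm past the ring), 60.5 to 70.5 mm above the lamp's underside; a red stripe continues it up the ring and over its top edge. Turns with the collar.
- lock_mark (a point): dark green bar 13 x 8 mm, the locked mark, on the lamp's yellow top at the +x -y corner, 34.5 mm from the collar's axis, 60 mm above the underside. (A white bar at the +x +y corner is the open mark.)
- stand: stand bolted to the table: dark base plate 120 x 110 mm, 8 mm thick, aluminium post 26 x 36 mm, and on top the blue saddle. Origin: centre of the base's underside, z up.
- stand_seat (a point): centre of the saddle's flat top, 100 mm above the table, 50 mm long along the stand's x (open ends), 65 mm wide along its y between two cheeks 5 mm thick, 16 mm high, lips flared outward. The lamp's foot fits between them with 2.5 mm to spare on each side, any quarter turn round, and overhangs each open end by 5 mm. The cheeks keep the lamp from turning with the collar.
- mat: hard black silicone mat 240 (x) x 200 (y) mm, 4 mm thick, fixed to the table. Origin: centre of the underside.
- jar_a: small clear glass jar with a white twist cap, 48 mm in diameter, 65 mm high, upright. Origin: centre of the underside. A bystander.
- jar_b: small amber glass jar with a red twist cap, 48 mm in diameter, 65 mm high, upright. Origin: centre of the underside. A bystander.
- cork: cork standing upright, 32 mm in diameter, 34 mm high. Origin: centre of the underside. A bystander.
- scraper: green plastic scraper lying flat, 140 mm long along its x (handle to -x), blade 55 mm wide, up to 14 mm high. Origin: middle of the underside. A bystander.
Not all that is in view belongs to the job. Of the things that look like the lamp, the middle-sized one is meant. What is shaped like the stand but turquoise is not meant.

How it is judged:
On the way:
1. the lamp stands upright and centred on the saddle, let go, its collar still unlocked (joint below 1.2) (horizontal distance between lamp and stand_seat below 0.013 m and z of lamp in the frame of stand_seat between -0.004 and 0.004 m and angle between lamp's own z axis and vertical below 0.07 rad and contact force between the fingers and lamp below 0.1 N and value of joint collar below 1.2 rad), for 0.2 s.
At the end, for the whole second after the job is handed in: The lamp stands at rest on the saddle, its foot within 13 mm of the saddle's centre and 4 mm of its height, upright within 0.07 rad, and the collar is within 0.16 rad (9 degrees) of the green locked mark (horizontal distance between lamp and stand_seat below 0.013 m and z of lamp in the frame of stand_seat between -0.004 and 0.004 m and angle between lamp's own z axis and vertical below 0.07 rad and value of joint collar between 1.411 and 1.731 rad and linear speed of lamp below 0.02 m/s); the robot touches nothing.
It fails at once if the lamp is dropped (falls freely faster than 0.5 m/s, a drop of about 13 mm) (contact force between the fingers and lamp below 0.1 N and linear speed of lamp above 0.5 m/s).
It fails at once if a jar, the cork or the scraper is moved by more than 30 mm (distance of any of jar_a, jar_b, cork, scraper from where it was at the start of the episode above 0.03 m).
It fails at once if a jar or the cork is tipped over (angle between any of jar_a, jar_b, cork's own z axis and vertical above 0.5 rad).
It also fails if it takes over 45 s, if anything falls off the work surface, if the arm or the gripper's body presses on something with over 40 N, if the wrist force passes 120 N, or if a joint passes its speed limit or range.

## Working session

There is one attempt and no reset: what is moved stays moved. The work goes in short steps, Python scripts to look and compute and a tool call to move; the robot and the scene stay as the last step left them, time stands still between calls to the robot, and variables do not carry over. Pictures are saved under pics/ and viewed, at most 10 in all, crops included, and the job is handed in when it is done.

Besides the shell and the picture viewer there is one more tool, called after "Call:" as name(argument=value, ...) on one line, values as JSON. arm_command: Moves the arm, as the interface text tells. Shifts and turns lie within -1 to 1; 1 stands for 30 cm of shift or pi/2 rad of turn. Its arguments: {"type":"object","properties":{"rows":{"type":"array"}},"required":["rows"]}

```bash
mkdir -p pics; cat > h.py <<'E'
import numpy as np, cv2
from plant import monitor, vision, manip
def snap(n,f):
    d=vision.grab_frame(n); np.savez('pics/'+f+'.npz',**d); cv2.imwrite('pics/'+f+'.png',d['color'][:,:,::-1]); return d
def cloud(d):
    z=d['z_map']; K=d['mtx']; v,u=np.mgrid[0:480,0:640]
    c=np.stack([(u-K[0,2])/K[0,0]*z,(v-K[1,2])/K[1,1]*z,z],-1)
    return (c-d['t'])@d['R']
def ray(d,u,v,h):
    K=d['mtx']; r=d['R'].T@np.array([(u-K[0,2])/K[0,0],(v-K[1,2])/K[1,1],1]); o=-d['R'].T@d['t']
    return o+r*(h-o[2])/r[2]
E
python3 - <<'E'
from h import *
for n in('top','side'):
    d=snap(n,n+'0'); print(n,-d['R'].T@d['t'],d['mtx'][0,0])
s=monitor.state(); print(s)
E
```

```text
top [ 0.37888038 -0.02637905  1.69541735] 601.1905611556277
side [0.22217095 1.03788855 0.75153914] 571.72988901234
{'time': 0.1, 'joint_pos': array([-1.26400774e+00,  5.33142342e-02,  1.61414571e+00, -9.08019859e-06,
        1.47599393e+00, -1.18973838e-01]), 'joint_vel': array([ 0.00080419, -0.00128224, -0.00480224,  0.00124927,  0.00038864,
       -0.00143938]), 'joint_efforts': array([ 9.73792908e-05, -3.94898951e+01, -3.71366358e+01, -1.11901190e-04,
        3.86871499e-03,  8.04359416e-06]), 'tool_pos': array([ 0.25797793, -0.56866146,  0.23017801]), 'tool_rot': array([-9.26084816e-04,  9.77425724e-01,  2.11277278e-01, -9.17620492e-05]), 'contact_force': array([-0.31116133, -0.40076676,  0.26093841]), 'ft_torque': array([ 0.02034734,  0.03419779, -0.01998042]), 'grasp_force': 0.0, 'gripper_width': 0.996212950063794}
```

View pics/top0.png

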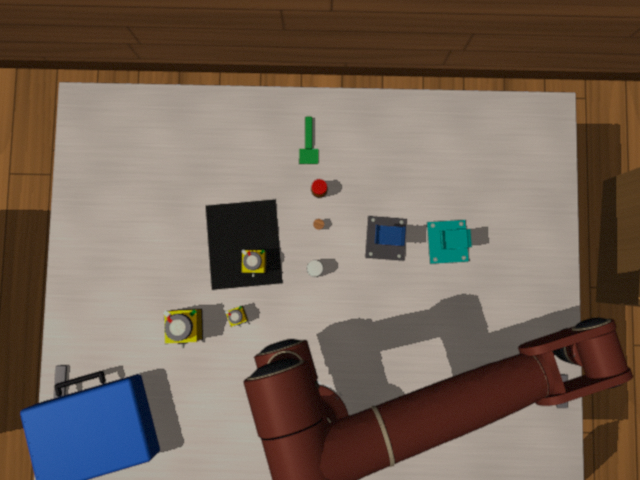

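View pics/side0.png

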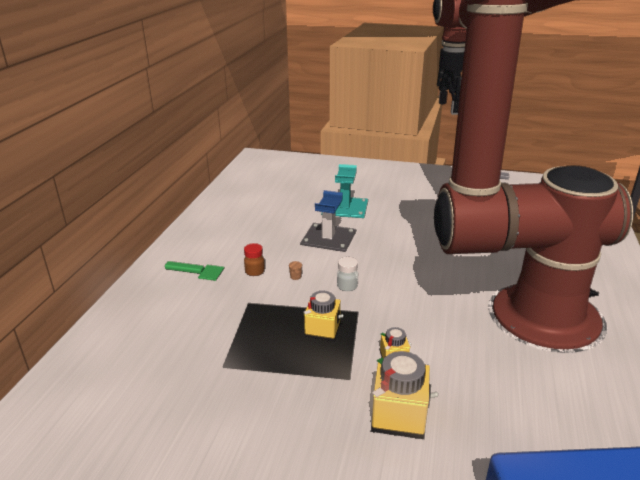

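The top view shows the mat lamp at about (253,261) and the blue saddle at about (390,236), with the turquoise one at (448,241). The large lamp (182,327) and the small one (237,317) are off the mat. Next I measure, with an enlarged crop.

```bash
python3 - <<'E'
from h import *
d=dict(np.load('pics/top0.npz')); P=cloud(d); c=d['color']
a=cv2.resize(c[235:285,225:285],None,fx=6.5,fy=6.5,interpolation=cv2.INTER_CUBIC)
b=cv2.resize(c[210:260,360:420],None,fx=6.5,fy=6.5,interpolation=cv2.INTER_CUBIC)
cv2.imwrite('pics/c1.png',np.hstack([a,b])[:,:,::-1])
hsv=cv2.cvtColor(c,cv2.COLOR_RGB2HSV)
def rep(name,m,box,h):
    mm=np.zeros(m.shape,np.uint8); x0,y0,x1,y1=box; mm[y0:y1,x0:x1]=m[y0:y1,x0:x1]
    v,u=np.nonzero(mm)
    if len(u)==0: print(name,'none');return
    q=np.array([ray(d,a,b,h)[:2] for a,b in zip(u,v)],np.float32)
    r=cv2.minAreaRect(q); print(name,len(u),'mean',q.mean(0),'rect',r,'z',np.percentile(P[v,u,2],[5,50,95]))
H,S,V=cv2.split(hsv)
L=(225,235,285,285)
rep('yellow',(H>20)&(H<35)&(S>120)&(V>120),L,.064)
rep('red',((H<8)|(H>172))&(S>130)&(V>80),L,.075)
rep('green',(H>40)&(H<85)&(S>90),L,.064)
rep('white',(S<40)&(V>180),L,.064)
zz=P[235:285,225:285,2]; v,u=np.nonzero(zz>.075); q=P[235:285,225:285][v,u]; print('collar',q.mean(0),q.max(0),q.min(0))
B=(360,210,420,265)
bl=(H>105)&(H<125)&(S>120)
rep('blue',bl,B,.1)
rep('base',(V<85)&(S<60),B,.008)
m=bl&(P[:,:,2]>.09); rep('blue hi',m,B,.116)
for n,m,h,bx in [('redcap',((H<8)|(H>172))&(S>150),.065,(300,170,340,205)),('white',(V>200)&(S<40),.065,(300,255,330,285))]: rep(n,m,bx,h)
E
```

```text
yellow 134 mean [0.42936295 0.16962597] rect ((0.44172975420951843, 0.16527339816093445), (0.06003383919596672, 0.056942153722047806), 1.693289041519165) z [0.00964243 0.0638557  0.08513802]
red 9 mean [0.4617405 0.1737166] rect ((0.4612860679626465, 0.1740017533302307), (0.00808853842318058, 0.005386041477322578), 1.8135417699813843) z [0.08296459 0.08528332 0.09000885]
green 36 mean [0.45838547 0.12591273] rect ((0.4497537910938263, 0.1196388304233551), (0.06041056290268898, 0.0416780523955822), 8.679622650146484) z [-0.00175835  0.0061515   0.06882514]
white none
collar [0.43864065 0.1579817  0.15015648] [0.46512881 0.18887803 1.69541735] [ 0.37888038 -0.02637905  0.0751    ]
blue 548 mean [ 0.51643646 -0.20258424] rect ((0.51629638671875, -0.20183981955051422), (0.0780201405286789, 0.050893716514110565), 88.26484680175781) z [0.09298039 0.1012395  0.11643521]
base 942 mean [ 0.51090366 -0.19516377] rect ((0.516747772693634, -0.20236709713935852), (0.1100463792681694, 0.11755172163248062), 86.66192626953125) z [0.00052935 0.00828359 0.01519683]
blue hi 534 mean [ 0.51450837 -0.20053218] rect ((0.5147143602371216, -0.20017097890377045), (0.07747109234333038, 0.04911016300320625), 86.88310241699219) z [0.09477647 0.10135962 0.11650605]
redcap 189 mean [ 0.6487206  -0.01081463] rect ((0.649361789226532, -0.010742153972387314), (0.0416104719042778, 0.03841259330511093), 1.157028079032898) z [0.05787158 0.06518877 0.07178851]
white none
```

View pics/c1.png

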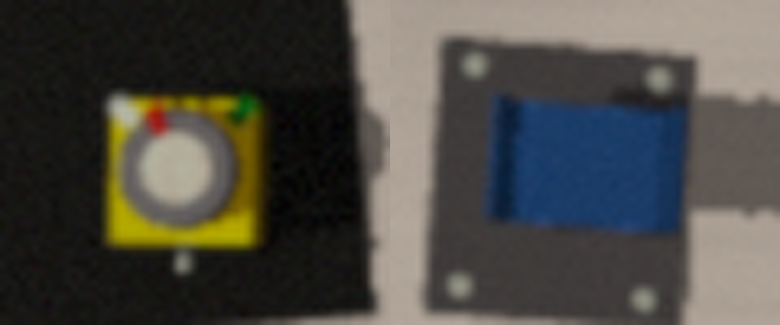

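The crop shows the lamp nearly axis-aligned: white mark upper left, green mark upper right, switch towards -x. The pointer is a little past white. The saddle's cheeks are at ±y and its yaw is about -0.058. I'll move over the saddle for a wrist look.

Call:
arm_command(rows=[[85,[0.85,0.95,0.35],[0,0,-0.308]],[85,[0.85,0.95,0.35],[0,0,-0.308]],[85,[0.85,0.95,0.35],[0,0,-0.308]],[85,[0.85,0.95,0.35],[0,0,-0.308]],[85,[0.85,0.95,0.35],[0,0,-0.308]],[85,[0.85,0.95,0.35],[0,0,-0.308]],[85,[0.85,0.95,0.35],[0,0,-0.308]],[85,[0.85,0.95,0.35],[0,0,-0.308]],[85,[0.85,0.95,0.35],[0,0,-0.308]],[85,[0.85,0.95,0.35],[0,0,-0.308]],[85,[0.85,0.95,0.35],[0,0,-0.308]],[85,[0.85,0.95,0.35],[0,0,-0.308]]])

```text
time: 1.1
tool_pos: [0.5137, -0.2833, 0.3362]
tool_rot: [0.0, 1.0, -0.028, -0.0]
contact_force: [0.4, 0.0, -0.2]
gripper_width: 0.994
grasp_force: 0.0
```

```bash
python3 - <<'E'
from h import *
d=snap('wrist','w1'); s=monitor.state(); print(s['tool_pos'],s['joint_pos'],-d['R'].T@d['t'],d['mtx'][0,0]); P=cloud(d)
c=d['color'];H,S,V=cv2.split(cv2.cvtColor(c,cv2.COLOR_RGB2HSV))
m=(H>105)&(H<125)&(S>120)&(V>40); v,u=np.nonzero(m); print(len(u),u.min(),u.max(),v.min(),v.max())
E
```

```text
[ 0.5128903  -0.28410648  0.33559874] [-6.32448822e-01 -7.88087955e-02  1.57175615e+00 -6.26976938e-04
  1.64970554e+00  9.95651879e-01] [ 0.58226013 -0.2874679   0.47955816] 378.3785685257752
3454 191 272 188 240
```

View pics/w1.png

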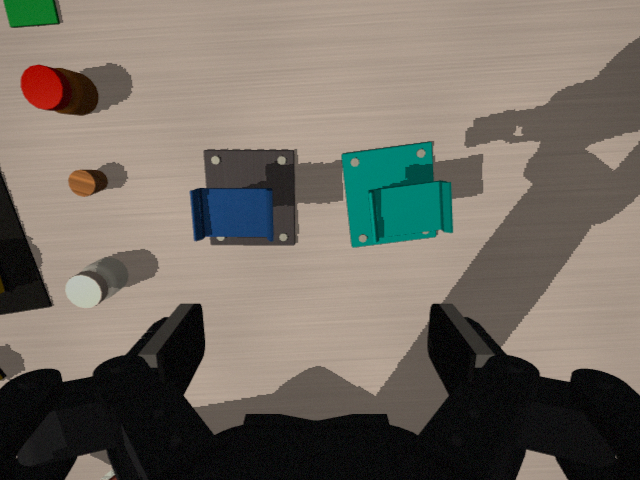

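The wrist view shows the blue saddle at (191–272, 188–240), with its base plate inside (205–297, 149–246), jars and cork to the left. I'll measure the base and saddle here, then go over the lamp.

```bash
cat >> h.py <<'E'
def masks(c):
    H,S,V=cv2.split(cv2.cvtColor(c,cv2.COLOR_RGB2HSV))
    return dict(blue=(H>105)&(H<125)&(S>120)&(V>40),gray=(V<90)&(S<70),yellow=(H>20)&(H<35)&(S>120)&(V>70),
      red=((H<8)|(H>172))&(S>130)&(V>60),green=(H>40)&(H<85)&(S>90)&(V>30))
def big(m,box=None):
    m=m.astype(np.uint8)
    if box: q=np.zeros_like(m);x0,y0,x1,y1=box;q[y0:y1,x0:x1]=m[y0:y1,x0:x1];m=q
    c,_=cv2.findContours(m,cv2.RETR_EXTERNAL,cv2.CHAIN_APPROX_NONE); return max(c,key=cv2.contourArea)[:,0]
def rect(d,c,h):
    q=np.array([ray(d,a,b,h)[:2] for a,b in c],np.float32); r=cv2.minAreaRect(q); return np.round(r[0],4),np.round(r[1],4),round(r[2],2)
E
python3 - <<'E'
from h import *
d=dict(np.load('pics/w1.npz')); M=masks(d['color']); P=cloud(d)
g=(M['gray']|M['blue'])&(P[:,:,2]<.2)
# base: gray only hull
m=M['gray']; box=(200,140,300,255)
print('base',rect(d,big(m,box),.008))
v,u=np.nonzero(M['blue']); p=P[v,u]; print(np.percentile(p[:,2],[1,10,50,90,99]))
lo=M['blue']&(abs(P[:,:,2]-.1)<.004); print('floor',rect(d,big(lo),.1)); hi=M['blue']&(P[:,:,2]>.108); v,u=np.nonzero(hi); print('hi u',u.min(),u.max(),np.histogram(u,8))
print('bluerect',rect(d,big(M['blue']),.1))
E
```

```text
base (array([ 0.5147, -0.2032]), array([0.1102, 0.1192]), 86.77)
[0.09798968 0.09984363 0.10103442 0.11438176 0.11808468]
floor (array([ 0.5143, -0.2009]), array([0.0642, 0.0495]), 86.77)
hi u 191 272 (array([291,   1,   4,   2,   1,   2,   6, 285]), array([191.   , 201.125, 211.25 , 221.375, 231.5  , 241.625, 251.75 ,
       261.875, 272.   ]))
bluerect (array([ 0.5122, -0.2041]), array([0.0709, 0.0538]), 86.51)
```

Call:
arm_command(rows=[[85,[-0.3,1.0,0],[0,0,0.037]],[85,[-0.3,1.0,0],[0,0,0.037]],[85,[-0.3,1.0,0],[0,0,0.037]],[85,[-0.3,1.0,0],[0,0,0.037]],[85,[-0.3,1.0,0],[0,0,0.037]],[85,[-0.3,1.0,0],[0,0,0.037]],[85,[-0.3,1.0,0],[0,0,0.037]],[85,[-0.3,1.0,0],[0,0,0.037]],[85,[-0.3,1.0,0],[0,0,0.037]],[85,[-0.3,1.0,0],[0,0,0.037]],[85,[-0.3,1.0,0],[0,0,0.037]]])

```text
time: 2.07
tool_pos: [0.423, 0.0146, 0.3356]
tool_rot: [0.0, 1.0, -0.001, -0.0]
contact_force: [0.1, -0.3, 0.2]
gripper_width: 0.998
grasp_force: 0.0
```

Call:
arm_command(rows=[[85,[-0.15,0.5,0],[0,0,0]],[85,[-0.15,0.5,0],[0,0,0]],[85,[-0.15,0.5,0],[0,0,0]],[85,[-0.15,0.5,0],[0,0,0]],[85,[-0.15,0.5,0],[0,0,0]],[85,[-0.15,0.5,0],[0,0,0]],[85,[-0.15,0.5,0],[0,0,0]]])

```text
time: 2.65
tool_pos: [0.3788, 0.1647, 0.3359]
tool_rot: [0.0, 1.0, -0.001, -0.0]
contact_force: [0.2, -0.4, 0.6]
gripper_width: 0.999
grasp_force: 0.0
```

```bash
python3 - <<'E'
from h import *
d=snap('wrist','w2'); s=monitor.state(); print(s['tool_pos'],s['joint_pos'][5],-d['R'].T@d['t'],s['gripper_width'])
M=masks(d['color']);P=cloud(d)
cv2.imwrite('pics/w2b.png',cv2.resize(d['color'][120:330,180:460],None,fx=2.8,fy=2.8,interpolation=cv2.INTER_CUBIC)[:,:,::-1])
w=(P[:,:,2]>.055)&(P[:,:,2]<.1)
top=M['yellow']&(abs(P[:,:,2]-.064)<.006)
print('top',rect(d,big(top),.064)); print('yel',rect(d,big(M['yellow']),.064))
r=M['red']&w; v,u=np.nonzero(r); print('red',len(u),np.array([ray(d,a,b,.086)[:2] for a,b in zip(u,v)]).mean(0))
col=(P[:,:,2]>.076)&(P[:,:,2]<.1); c=big(col); print('collar',rect(d,c,.086))
g=M['green']&w; v,u=np.nonzero(g);print('green',len(u),np.array([ray(d,a,b,.064)[:2] for a,b in zip(u,v)]).mean(0))
E
```

```text
[0.37886673 0.16442373 0.3359297 ] 1.802604923123962 [0.44754505 0.16426931 0.47920495] 0.9900295278903796
top (array([0.4396, 0.1645]), array([0.06  , 0.0595]), 0.73)
yel (array([0.4399, 0.1638]), array([0.0611, 0.0596]), 89.87)
red 155 [0.39145977 0.22556137]
collar (array([0.44  , 0.1641]), array([0.0474, 0.0477]), 89.86)
green 243 [0.35326566 0.25823704]
```

View pics/w2b.png

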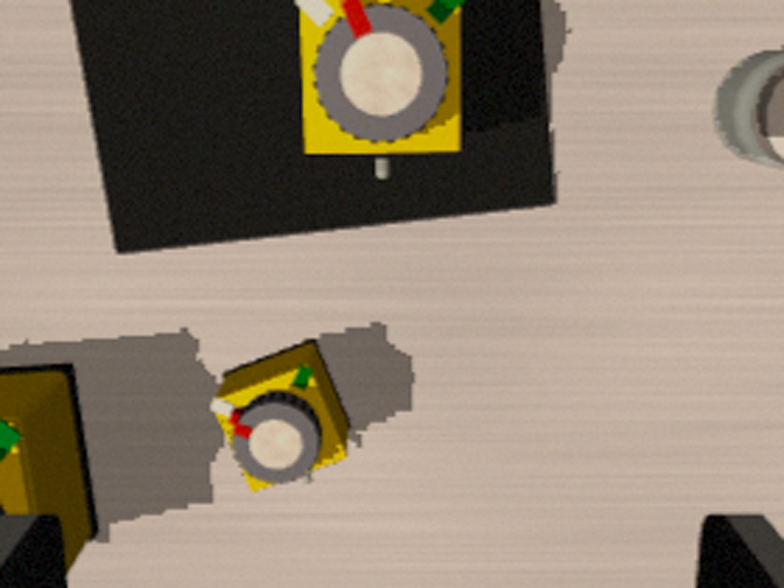

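Lamp centre is (0.4398, 0.1643) with yaw about 0, and the collar is at about 0.37 rad (pointer at crop (352,10), white mark at (315,8)). Approaching.

Call:
arm_command(rows=[[85,[0.203,0,-0.3],[0,0,0.003]],[85,[0.203,0,-0.3],[0,0,0.003]],[85,[0.203,0,-0.75],[0,0,0.003]],[85,[0.203,0,-0.75],[0,0,0.003]],[85,[0.203,0,-0.75],[0,0,0.003]],[85,[0.203,0,-0.75],[0,0,0.003]],[85,[0.203,0,-0.75],[0,0,0.003]],[85,[0.203,0,-0.75],[0,0,0.003]],[85,[0.203,0,-0.75],[0,0,0.003]]])

```text
time: 3.45
tool_pos: [0.4408, 0.1652, 0.1135]
tool_rot: [-0.0, 1.0, 0.001, 0.001]
contact_force: [0.1, 0.7, 0.7]
gripper_width: 0.998
grasp_force: 0.0
```

Call:
arm_command(rows=[[85,[0,0,-0.07],[0,0,0]],[85,[0,0,-0.14],[0,0,0]],[85,[0,0,-0.2],[0,0,0]],[85,[0,0,-0.25],[0,0,0]],[85,[0,0,-0.28],[0,0,0]],[85,[0,0,-0.295],[0,0,0]],[85,[0,0,-0.295],[0,0,0]],[85,[0,0,-0.295],[0,0,0]]])

```text
time: 4.12
tool_pos: [0.4405, 0.166, 0.0245]
tool_rot: [-0.0, 1.0, 0.002, 0.001]
contact_force: [-0.9, -0.1, 0.5]
gripper_width: 0.999
grasp_force: 0.0
```

Call:
arm_command(rows=[[66,[0,0,0],[0,0,0]],[64,[0,0,0],[0,0,0]],[60,[0,0,0],[0,0,0]],[50,[0,0,0],[0,0,0]],[50,[0,0,0],[0,0,0]],[50,[0,0,0],[0,0,0]],[50,[0,0,0],[0,0,0]],[50,[0,0,0],[0,0,0]]])

```text
time: 4.78
tool_pos: [0.4401, 0.1657, 0.0241]
tool_rot: [0.0, 1.0, 0.003, 0.001]
contact_force: [0.1, -2.4, 6.5]
gripper_width: 0.695
grasp_force: 66.0
```

Call:
arm_command(rows=[[50,[0,0,0.05],[0,0,0]],[50,[0,0,0.13],[0,0,0]],[50,[0,0,0.25],[0,0,0]],[50,[0,0,0.37],[0,0,0]],[50,[0,-0.05,0.49],[0,0,0]],[50,[0.02,-0.15,0.57],[0,0,-0.01]],[50,[0.05,-0.27,0.6],[0,0,-0.02]],[50,[0.09,-0.39,0.6],[0,0,-0.03]],[50,[0.13,-0.51,0.6],[0,0,-0.037]],[50,[0.17,-0.63,0.6],[0,0,-0.037]],[50,[0.21,-0.75,0.6],[0,0,-0.037]],[50,[0.245,-0.86,0.6],[0,0,-0.037]]])

```text
time: 5.78
tool_pos: [0.5121, -0.0939, 0.2014]
tool_rot: [-0.0, 1.0, -0.027, -0.001]
contact_force: [0.1, 0.6, -3.0]
gripper_width: 0.695
grasp_force: 66.4
```

Call:
arm_command(rows=[[50,[-0.06,-0.1,0],[0,0,0]],[50,[-0.15,-0.23,0],[0,0,0]],[50,[-0.25,-0.33,0],[0,0,0]],[50,[-0.28,-0.365,0],[0,0,0]],[50,[-0.28,-0.365,0],[0,0,0]],[50,[-0.28,-0.365,0],[0,0,0]],[50,[-0.28,-0.365,0],[0,0,0]]])

```text
time: 6.37
tool_pos: [0.4284, -0.2011, 0.2019]
tool_rot: [-0.001, 1.0, -0.027, -0.0]
contact_force: [0.1, -0.1, -3.0]
gripper_width: 0.695
grasp_force: 66.6
```

```bash
python3 - <<'E'
from h import *
d=snap('wrist','w3'); s=monitor.state(); print(s['tool_pos'],s['tool_rot'],s['joint_pos'][5],-d['R'].T@d['t'])
M=masks(d['color']);P=cloud(d); t=s['tool_pos']
lo=M['blue']&(abs(P[:,:,2]-.1)<.005); print('floor',rect(d,big(lo),.1)); print('base',rect(d,big(M['gray']&(abs(P[:,:,2]-.008)<.01)),.008))
col=(P[:,:,2]>t[2]+.05)&(P[:,:,2]<t[2]+.069)&(abs(P[:,:,0]-t[0])<.045)&(abs(P[:,:,1]-t[1])<.027); print('collar',rect(d,big(col),t[2]+.062))
top=M['yellow']&(abs(P[:,:,2]-t[2]-.04)<.006); print('top',rect(d,big(top),t[2]+.04), np.median(P[top][:,2]))
E
```

```text
[ 0.42866426 -0.20085444  0.2021491 ] [-5.41685021e-04  9.99656300e-01 -2.62088198e-02 -2.94515483e-04] 1.02722649864642 [ 0.49702078 -0.20531138  0.34526204]
floor (array([ 0.5141, -0.2016]), array([0.0665, 0.0496]), 86.71)
base (array([ 0.5638, -0.2052]), array([0.1086, 0.0184]), 86.9)
collar (array([ 0.444 , -0.2023]), array([0.0458, 0.0358]), 86.96)
top (array([ 0.4407, -0.2021]), array([0.0599, 0.0407]), 86.59) 0.24244194033814015
```

View pics/w3.png

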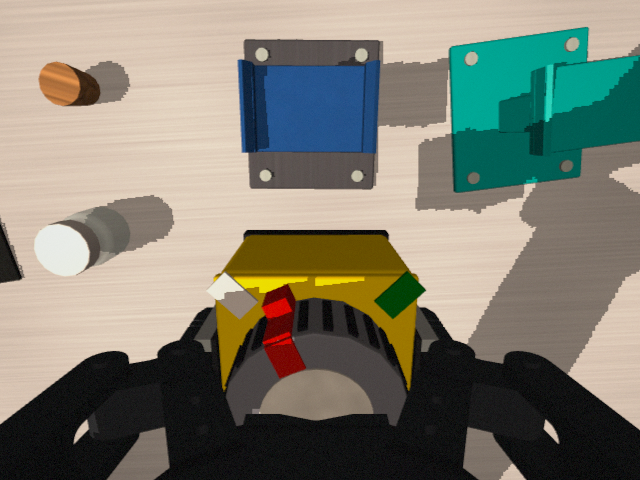

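The view shows the saddle floor at about (255–365, 65–150), with the lamp in hand square to it, yaw matching. The offset to go is about +84.5 mm in x and 0 in y. Lamp underside is TCP − 20 mm.

Call:
arm_command(rows=[[50,[0.06,0,0],[0,0,0]],[50,[0.16,0,0],[0,0,0]],[50,[0.24,0,0],[0,0,0]],[50,[0.282,0,0],[0,0,0]],[50,[0.282,0,-0.05],[0,0,0]],[50,[0.282,0,-0.12],[0,0,0]],[50,[0.282,0,-0.18],[0,0,0]],[50,[0.282,0,-0.21],[0,0,0]],[50,[0.282,0,-0.23],[0,0,0]],[50,[0.282,0,-0.24],[0,0,0]],[50,[0.282,0,-0.25],[0,0,0]],[50,[0.282,0,-0.25],[0,0,0]]])

```text
time: 7.42
tool_pos: [0.5136, -0.2017, 0.1283]
tool_rot: [0.0, 1.0, -0.027, 0.0]
contact_force: [-0.7, 0.9, -3.8]
gripper_width: 0.697
grasp_force: 66.5
```

Call:
arm_command(rows=[[50,[0,0,-0.006],[0,0,0]],[50,[0,0,-0.012],[0,0,0]],[50,[0,0,-0.018],[0,0,0]],[50,[0,0,-0.021],[0,0,0]],[50,[0,0,-0.021],[0,0,0]]])

```text
time: 7.83
tool_pos: [0.513, -0.2017, 0.1213]
tool_rot: [-0.0, 1.0, -0.027, -0.0]
contact_force: [-0.3, 0.3, -3.5]
gripper_width: 0.699
grasp_force: 66.5
```

Call:
arm_command(rows=[[50,[0,0,-0.002],[0,0,0]],[50,[0,0,-0.004],[0,0,0]],[50,[0,0,-0.004],[0,0,0]],[50,[0,0,-0.004],[0,0,0]]])

```text
time: 8.17
tool_pos: [0.5132, -0.2017, 0.1203]
tool_rot: [-0.0, 1.0, -0.027, -0.0]
contact_force: [0.3, -0.8, -3.1]
gripper_width: 0.691
grasp_force: 66.5
```

Call:
arm_command(rows=[[50,[0,0,-0.002],[0,0,0]],[50,[0,0,-0.004],[0,0,0]],[50,[0,0,-0.004],[0,0,0]],[50,[0,0,-0.004],[0,0,0]]])

```text
time: 8.5
tool_pos: [0.5133, -0.2017, 0.1202]
tool_rot: [0.0, 1.0, -0.027, 0.0]
contact_force: [-5.3, 2.1, 5.4]
gripper_width: 0.697
grasp_force: 67.3
```

The vertical force shows the lamp seated. Releasing, while staying level.

Call:
arm_command(rows=[[62,[0,0,0],[0,0,0]],[66,[0,0,0],[0,0,0]],[72,[0,0,0],[0,0,0]],[80,[0,0,0],[0,0,0]],[85,[0,0,0],[0,0,0]],[85,[0,0,0],[0,0,0]],[85,[0,0,0.02],[0,0,0]],[85,[0,0,0.08],[0,0,0]],[85,[0,0,0.2],[0,0,0]],[85,[-0.1,0,0.32],[0,0,0]],[85,[-0.2,0,0.4],[0,0,0]],[85,[-0.22,0,0.4],[0,0,0]]])

```text
time: 9.5
tool_pos: [0.4474, -0.2032, 0.2469]
tool_rot: [0.003, 1.0, -0.027, 0.004]
contact_force: [0.5, -0.6, 1.2]
gripper_width: 0.996
grasp_force: 0.0
```

Call:
arm_command(rows=[[85,[0,0,0.1],[0,0,0]],[85,[0,0,0.2],[0,0,0]],[85,[0,0,0.2],[0,0,0]],[85,[0,0,0.2],[0,0,0]]])

```text
time: 9.83
tool_pos: [0.448, -0.2022, 0.3017]
tool_rot: [0.001, 1.0, -0.027, 0.002]
contact_force: [0.3, -0.4, -0.6]
gripper_width: 0.997
grasp_force: 0.0
```

```bash
cat > m.py <<'E'
from h import *
import sys
d=snap('wrist',sys.argv[1]); s=monitor.state(); print(s['time'],s['tool_pos'],s['tool_rot'],s['joint_pos'],-d['R'].T@d['t'])
M=masks(d['color']);P=cloud(d); near=(abs(P[:,:,0]-.514)<.05)&(abs(P[:,:,1]+.2016)<.05)
col=(P[:,:,2]>.176)&(P[:,:,2]<.19)&near; _,_,a=r=rect(d,big(col),.182); print('collar',r); C=r[0]
top=M['yellow']&(abs(P[:,:,2]-.16)<.006)&near; print('top',rect(d,big(top),.16), np.median(P[top][:,2]),'collar z',np.median(P[col][:,2]))
def m(k,h,lo,hi):
    v,u=np.nonzero(M[k]&near&(P[:,:,2]>lo)&(P[:,:,2]<hi)); return len(u),np.array([ray(d,a,b,h)[:2] for a,b in zip(u,v)]).mean(0)
for k,h,lo,hi in(('red',.182,.176,.19),('green',.16,.15,.168)):
    n,p=m(k,h,lo,hi); e=p-C; print(k,n,p,'ang',np.arctan2(e[1],e[0]),'r',np.hypot(*e))
E
python3 m.py w4
```

```text
9.8833 [ 0.44733465 -0.20176804  0.29957283] [ 3.02068540e-04  9.99644665e-01 -2.66486010e-02  5.52724141e-04] [-5.75542542e-01 -3.07751463e-01  1.82886670e+00  6.14383737e-05
  1.61921915e+00  1.04856032e+00] [ 0.51592465 -0.20588792  0.4454155 ]
collar (array([ 0.5136, -0.202 ]), array([0.0483, 0.0481]), 88.08)
top (array([ 0.5133, -0.202 ]), array([0.06  , 0.0592]), 86.93) 0.16078754159256312 collar z 0.18299376105380005
red 168 [ 0.53199479 -0.19547148] ang 0.3410435702373269 r 0.019518963854697938
green 207 [ 0.53672629 -0.22816368] ang -0.8469434028020213 r 0.03491938575253246
```

View pics/w4.png

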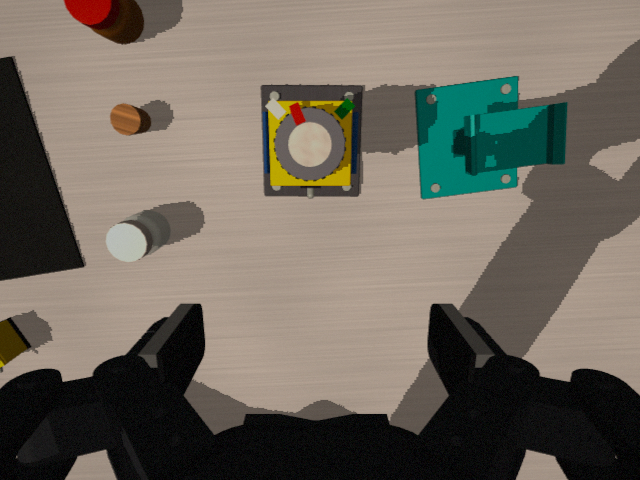

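The lamp is seated at (0.5134, −0.202), upright and released. The pointer is at angle 0.341 and the green mark at −0.847, so about 1.185 rad clockwise remains. I'll go over the collar and grip it at TCP z about 0.164, with the pads well clear of the pointer.

Call:
arm_command(rows=[[85,[0.12,0,0],[0,0,0]],[85,[0.2,0,-0.05],[0,0,0]],[85,[0.22,0,-0.15],[0,0,0]],[85,[0.22,0,-0.25],[0,0,0]],[85,[0.22,0,-0.35],[0,0,0]],[85,[0.22,0,-0.41],[0,0,0]],[85,[0.22,0,-0.44],[0,0,0]],[85,[0.22,0,-0.452],[0,0,0]],[85,[0.22,0,-0.452],[0,0,0]],[85,[0.22,0,-0.452],[0,0,0]]])

```text
time: 10.72
tool_pos: [0.5137, -0.202, 0.1645]
tool_rot: [0.0, 1.0, -0.027, 0.001]
contact_force: [0.9, -0.1, 1.1]
gripper_width: 0.995
grasp_force: 0.0
```

Call:
arm_command(rows=[[65,[0,0,0],[0,0,0]],[58,[0,0,0],[0,0,0]],[53,[0,0,0],[0,0,0]],[50,[0,0,0],[0,0,0]],[48,[0,0,0],[0,0,0]],[46,[0,0,0],[0,0,0]],[46,[0,0,0],[0,0,0]],[46,[0,0,0],[0,0,0]]])

```text
time: 11.38
tool_pos: [0.5134, -0.2018, 0.1643]
tool_rot: [0.0, 1.0, -0.027, 0.0]
contact_force: [-1.6, 0.4, 4.9]
gripper_width: 0.551
grasp_force: 34.5
```

Call:
arm_command(rows=[[46,[0,0,0],[0,0,-0.04]],[46,[0,0,0],[0,0,-0.11]],[46,[0,0,0],[0,0,-0.18]],[46,[0,0,0],[0,0,-0.25]],[46,[0,0,0],[0,0,-0.32]],[46,[0,0,0],[0,0,-0.39]],[46,[0,0,0],[0,0,-0.46]],[46,[0,0,0],[0,0,-0.53]],[46,[0,0,0],[0,0,-0.6]],[46,[0,0,0],[0,0,-0.66]],[46,[0,0,0],[0,0,-0.71]],[46,[0,0,0],[0,0,-0.75]]])

```text
time: 12.38
tool_pos: [0.5135, -0.2021, 0.1643]
tool_rot: [0.0, 0.815, -0.579, 0.001]
contact_force: [-1.9, -0.4, 4.6]
gripper_width: 0.546
grasp_force: 34.5
```

Call:
arm_command(rows=[[46,[0,0,0],[0,0,0]],[46,[0,0,0],[0,0,0]],[46,[0,0,0],[0,0,0]]])

```text
time: 12.63
tool_pos: [0.5135, -0.2021, 0.1643]
tool_rot: [0.0, 0.817, -0.577, 0.001]
contact_force: [-0.4, -0.3, 6.0]
gripper_width: 0.546
grasp_force: 34.7
```

Call:
arm_command(rows=[[50,[0,0,0],[0,0,0]],[56,[0,0,0],[0,0,0]],[65,[0,0,0],[0,0,0]],[75,[0,0,0],[0,0,0]],[85,[0,0,0],[0,0,0]],[85,[0,0,0],[0,0,0]],[85,[0,0,0.05],[0,0,0]],[85,[0,0,0.13],[0,0,0]],[85,[0,0,0.25],[0,0,0]],[85,[-0.08,0,0.35],[0,0,0.07]],[85,[-0.18,0,0.45],[0,0,0.14]],[85,[-0.22,0,0.45],[0,0,0.21]]])

```text
time: 13.63
tool_pos: [0.4476, -0.2029, 0.3063]
tool_rot: [0.001, 0.901, -0.433, 0.006]
contact_force: [0.1, -0.5, -0.4]
gripper_width: 0.997
grasp_force: 0.0
```

Call:
arm_command(rows=[[85,[0,0,0],[0,0,0.53]],[85,[0,0,0],[0,0,0.53]],[85,[0,0,0],[0,0,0.53]],[85,[0,0,0],[0,0,0.53]],[85,[0,0,0],[0,0,0.53]],[85,[0,0,0],[0,0,0.53]],[85,[0,0,0],[0,0,0.53]],[85,[0,0,0],[0,0,0.53]],[85,[0,0,0],[0,0,0.53]]])

```text
time: 14.38
tool_pos: [0.4471, -0.2017, 0.2985]
tool_rot: [-0.0, 0.999, -0.036, 0.0]
contact_force: [0.3, 0.2, -0.6]
gripper_width: 0.996
grasp_force: 0.0
```

```bash
python3 m.py w5
```

```text
14.4333 [ 0.44712705 -0.20165719  0.29844609] [-2.27064592e-05  9.99370161e-01 -3.54863305e-02 -2.46215608e-05] [-5.75556283e-01 -3.07100757e-01  1.83018799e+00  1.36448627e-05
  1.61857101e+00  1.06622826e+00] [ 0.515608   -0.20689806  0.44183968]
collar (array([ 0.5137, -0.202 ]), array([0.0483, 0.0484]), 80.52)
top (array([ 0.5138, -0.2021]), array([0.06  , 0.0599]), 82.61) 0.1607676921894654 collar z 0.18302450623506658
red 175 [ 0.52714145 -0.21672583] ang -0.830965068631512 r 0.01993796659829143
green 190 [ 0.53540011 -0.23042359] ang -0.9187399866142502 r 0.03576024441360214
```

View pics/w5.png

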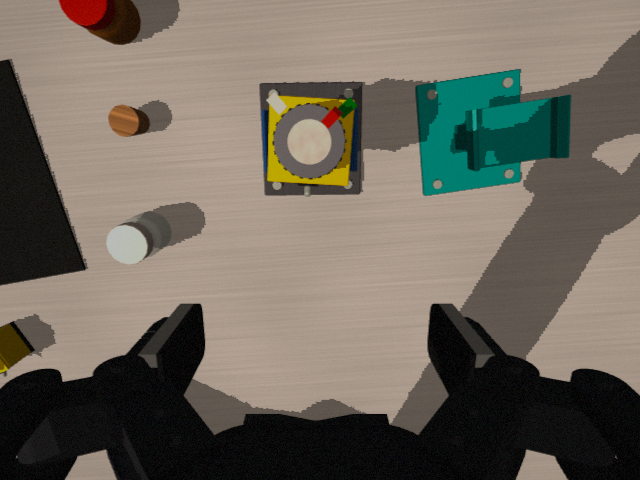

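The pointer (−0.831) lies on the green mark (about −0.914). The collar comes to about 1.49 rad by two consistent estimates, inside the 1.411–1.731 window. The lamp is upright and centred, and the gripper is clear.

```bash
python3 -c "
from plant import manip; print(manip.job_done())"
```

```text
the job is handed in; nothing more can be done
None
```

I handed the job in with the lamp upright and centred on the blue saddle, released, and its collar turned to about 1.49 rad, inside the 1.411–1.731 locked window but about 0.08 rad short of the green mark's centre; the hand-in returned no verdict.

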